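# Coating-thickness reading on a sloping panel

## Task

Draw the pen-type coating gauge out of its stand and zero it first: set it upright on the middle of the round bare-steel disc and press lightly for half a second, sprung tip in and foot flat. Then take the reading on the cream housing: set the foot inside the drawn ring (not the drawn square), square to the sloping panel, and press just as lightly until the foot sits flat. Finish still holding it there with that light pressure, without having pushed the other things on the bench about.

Things in the scene. Friction and masses are not known exactly. Their poses are not given: they have to be found in the camera images.
- gauge_grip (a point): Grip point of the grey, loose, 0.13 kg pen-type coating gauge: centre of its box body, 62 mm above its foot. It starts upright, foot down, in its stand; z runs from foot to top. Body 32 mm along x (grip across these flat, narrow, ribbed sides), 24 mm along y (screen and key on the -y face), 56 mm tall, from 34 to 90 mm above the foot.
- gauge_foot (a point): Centre of the flat foot at the gauge's lower end, same axes as gauge_grip: the underside of the round steel nose, 18 mm diameter and 34 mm long, under the body. A round sprung tip, 8 mm wide, sticks out 4 mm below the foot at its centre.
- gauge_tip (a joint): How far the sprung tip is pushed in, in m: 0 fully out, 0.004 fully in (foot flat on the surface). The spring takes 1 N to start and 3 N fully in; then the foot meets the rigid surface and the force rises steeply. A light press is some 3 to 12 N in all; 20 N is too hard.
- stand: Grey fixed block, the gauge's desk stand, 70 x 70 mm, 45 mm tall, on a 90 x 90 mm flange 8 mm thick. Origin at the centre of its underside. The gauge's nose hangs in a 21 mm hole in its middle, the gauge's body rests on its top; lift the gauge 40 mm straight up to clear it.
- zero_top (a point): Centre of the top face of the zero disc: a loose, bare-steel round disc, 50 mm diameter and 8 mm thick, lying flat on the bench. z is up.
- zero_disc: The same zero disc; origin at the centre of its underside.
- ring_mark_spot (a point): Centre of the ring (32 mm outside and 28 mm inside diameter, thin dark line) drawn on the sloping face of the housing, in the surface. Its z axis is the panel's outward normal, tilted 20 degrees from vertical towards the housing's low front edge; its x axis points up the slope, y is level.
- square_mark_spot (a point): Centre of the square (30 mm, thin dark line) drawn on the same sloping face level with the ring, 60 to 170 mm to one side of it: the patch of another test. Same axes as ring_mark_spot.
- housing: Cream sloping-front housing, fixed, 200 mm deep (x), 240 mm wide (y); origin at the centre of its underside, x from the low front (44 mm high) to the high back (102 mm). From the front edge the face slopes up at 20 degrees for 160 mm of depth, then a flat top. Both marks lie on the slope 44 mm behind the front edge, 60 mm above the bench. The dark display window is flush.
- reference_block: Bystander: loose square steel block, 44 x 44 mm and 10 mm thick, with a grey coated patch; origin at the centre of its underside. It and the zero disc swap places.
- lamp_box: Bystander: loose light-grey lamp control box with a black knob on its front, 85 x 60 mm and 98 mm tall; origin at the centre of its underside.
- objective: Bystander: loose steel microscope objective standing upright, 33 mm diameter and 55 mm tall; origin at the centre of its underside.
Not all that is in view belongs to the job. Of the things that look like the part that bears gauge_grip, the middle-sized one is meant.

How it is judged (in metres and radians):
On the way:
1. the held gauge is pressed on the zero disc for 0.4 s: within 15 mm of its centre and 5 degrees of upright, tip in over 3 of 4 mm, 1.5 to 20 N (value of joint gauge_tip above 0.003 m and contact force between gauge and zero_disc between 1.5 and 20 N and horizontal distance between gauge_foot and zero_top below 0.015 m and angle between gauge_foot's own z axis and vertical below 0.09 rad and contact force between the fingers and gauge above 2 N), for 0.4 s.
At the end, for the whole second after the job is handed in: Gauge held by the fingers at rest, foot within 6 mm of the ring's centre, square to the panel within 5 degrees, tip in by over 3 of its 4 mm, pressing the housing with 1.5 to 20 N; disc and bystanders within 20 mm of their start (value of joint gauge_tip above 0.003 m and contact force between gauge and housing between 1.5 and 20 N and distance between gauge_foot and ring_mark_spot below 0.006 m and angle between the z axis of gauge_foot and the z axis of ring_mark_spot, either way round below 0.09 rad and angle between gauge_foot's own z axis and vertical below 1 rad and contact force between the fingers and gauge above 2 N and linear speed of gauge below 0.01 m/s and distance of each of zero_disc, reference_block, lamp_box, objective from where it was at the start of the episode below 0.02 m); the arm keeps its last pose, push and grip.
It fails at once if the gauge is rammed onto the disc or the housing (over 35 N) (contact force between gauge and zero_disc above 35 N or contact force between gauge and housing above 35 N).
It fails at once if a bystander or the zero disc is pushed over 20 mm (distance of any of zero_disc, reference_block, lamp_box, objective from where it was at the start of the episode above 0.02 m).
It also fails if it takes over 46 s, if anything falls off the work surface, if the arm or the gripper's body presses on something with over 40 N, if the wrist force passes 120 N, or if a joint passes its speed limit or range.

## Robot

A 7-joint arm with a two-finger parallel gripper is mounted at the origin on the work surface. World frame = base frame: x ahead of the robot, y to its left, z up, the work surface at z = 0. Lengths are in mm, angles in rad, forces in N, time in s.
With the tool pointing down it reaches from about 400 to 875 mm from the base axis. Payload 4.4 kg.
Tool frame: the origin (TCP) lies at the very end of the fingers, on their centre line; the grasp point (between the pads) lies 19 mm behind it; z points along the fingers, x is the direction in which the jaws open and shut, and the axes are right-handed (so a half turn about z gives the same grasp; the last joint's range is limited). The gripper opens to 85 mm and grips with 20 to 120 N. Pads are 22 mm wide; open, the fingers measure 114 mm over their backs; the gripper's body (76 mm by 85 mm) begins 54 mm behind the grasp point. The pads swing forward as they close: fully open they stand 13 mm farther back than shut.
Start: joints at [1.166, 0.628, 0.038, 1.517, -0.027, 0.996, -0.02], TCP at [216.059, -613.055, 231.313] pointing down, gripper open.
Joint ranges: [-3.06, 3.06], [-0.37, 2.12], [-1.25, 1.32], [0.18, 2.47], [-1.1, 4.24], [0.23, 1.98], [-2.94, 2.94]. Speed limits (rad/s): [2.57, 2.57, 3.14, 3.14, 3.14, 3.14, 3.14].

## Interface

Orientations are given as [roll, pitch, yaw] about the fixed x, y, z axes, in that order (R = Rz(yaw) Ry(pitch) Rx(roll)).
In Python, from cell import ctrl, get_image, job, models gives the robot as it stands.
- The arm moves only by the tool move_arm, never from a script. Its argument "moves" is a list that holds one entry, the list of rows, each a list of 6 numbers: the shift along the tool's x, y, z in m, then the turn, a rotation vector about the tool's x, y, z in rad. A call has 1 to 20 rows; each row is the pose to reach, as a shift and turn from the pose commanded when the call began, along the tool's axes at that moment; what a row does not reach only later rows make up. A row lasts 1/8 s, in which the tool goes at most 62.5 mm and 10.7 degrees, less where a joint would pass 70% of its speed; a pose out of reach is approached as far as the arm can. A call with a gripper value outside its range is refused whole. "jaw" is the opening, from 0 (shut) to 1 (fully open), set as the call begins (left out, the last holds). The fingers move at their own pace and stop on an object; the grip force is fixed at half the most. Time passes only in rows, so rows that repeat a pose let the fingers close. It gives the time, the measured TCP pose, the force and the opening at its end, in the units of the state.
- ctrl.read_state(): the state, without advancing time (a new reading comes with each control period).
- get_image(name): name is "scene" or "top" or "wrist"; returns a dict with "color" (420x560x3 uint8, blue, green, red), "fov_y" (degrees; the focal length in pixels is half the picture's height over the tangent of half this angle, whatever the lens; pixels are square), "cx", "cy" (the principal point, pixels), "k1" (the pictures are not rectified: a ray, as slopes to the right and down, at radius r is drawn at 1 + k1 r^2 times it, then the intrinsics apply), "origin" and "orientation" of the camera in the world; the wrist camera has in their place "hand_eye" (4x4, takes a point from camera to tool coordinates, whose origin is the TCP and whose axes are the tool frame's). Camera axes: x right, y up, looking along -z (the intrinsics and any distortion apply to the point x, -y, -z); pixel columns grow to the right and rows downward; lengths in mm; the calibration is good to about 2 mm. A picture is of the moment at which its call begins: read the wrist's pose just before it. There is no depth.
- job.finish_job(): hands the job in, once; it reports no verdict.
Trained networks look in the newest picture that a camera, given by its name, has taken for a name from the list of things; names that differ only in an ending like _2 or _b are one class to them, and where a whole thing is asked for, a point or a joint stands for the part that bears it (a point fixed in the world has none). Each returns a list of dicts, best first, with "score" (0 to 1); they miss things now and then, are a little off and sometimes report something else, mostly with a low value. They report only what shows in the picture. A call takes as long as a camera call. They do not tell look-alikes from the thing itself.
- models.cut_out(camera, thing): "pixels" (420x560 bool, what is visible of it) and "uv" ([column, row] in pixels, amid what is visible of it).
- models.place_of(camera, thing): "uv" ([column, row] in pixels: a listed point, or the origin of a listed thing).
The state is a dict: "clock": time; "qpos": joint angles; "qd": joint speeds; "tau": joint torques, N m; "eef_pos": TCP position; "tool_rot": TCP orientation; "force": force on the tool from outside, world axes, zero at the start; "torque": the same for the moment, N m; "width": finger opening in mm.
Only numpy, scipy, OpenCV 4.12 (cv2) and the standard library are available. Lean on these libraries where they do the work, as an engineer would, in place of code of your own. Each camera call takes 0.05 s, during which the arm holds its last target.

## Working session

There is one attempt and no reset: what is moved stays moved. The work goes in short steps, Python scripts to look and compute and a tool call to move; the robot and the scene stay as the last step left them, time stands still between calls to the robot, and variables do not carry over. Pictures are saved under pics/ and viewed, and the job is handed in when it is done.

Besides the shell and the picture viewer there is one more tool, called as name([rows], argument=value, ...), one row to a line, values as JSON. move_arm: Moves the arm, as the interface text tells. Its arguments: {"type":"object","properties":{"moves":{"type":"array","items":{"type":"array","items":{"type":"array","items":{"type":"number"}}}},"jaw":{"type":"number"}},"required":["moves"]}

```bash
ls; mkdir -p pics
python3 - <<'E'
from cell import ctrl,get_image,job,models
import cv2
s=ctrl.read_state();print(s)
for n in("scene","top","wrist"):
    i=get_image(n);cv2.imwrite(f"pics/{n}0.png",i["color"]);print({k:v for k,v in i.items() if k!="color"})
    for t in("gauge_grip","gauge_foot","stand","zero_top","zero_disc","ring_mark_spot","square_mark_spot","housing","reference_block","lamp_box","objective"):
        print(n,t,[([round(float(x)) for x in d["uv"]],round(float(d["score"]),2)) for d in models.place_of(n,t)])
E
```

```text
pics
{'clock': 0.0, 'qpos': array([ 1.16616691,  0.62935108,  0.03844796,  1.51840777, -0.0270079 ,
        0.99630103, -0.02001049]), 'qd': array([-1.69343306e-03,  1.15424282e-03, -1.88842277e-04, -1.00310992e-04,
        3.60880028e-04,  2.07763761e-03,  5.85029555e-05]), 'tau': array([-1.01507270e-03, -5.63398147e+01,  1.22641660e+00, -1.93448085e+01,
        1.12274659e-02,  1.05010509e-02, -8.46321413e-08]), 'eef_pos': array([ 215.85851257, -612.42292557,  230.37327927]), 'tool_rot': array([ 3.14156881e+00,  1.94891789e-03, -1.23198748e+00]), 'force': array([0.16000991, 0.41821256, 0.69007528]), 'torque': array([ 0.01565487, -0.02480023, -0.01559037]), 'width': 85.59261683197839}
{'fov_y': 56.422699816933914, 'cx': 280.36338868740313, 'cy': 211.9632837386183, 'k1': 0.011809735725760093, 'origin': array([ 941.05709181, -585.94663998,  690.59928847]), 'orientation': array([0.82693347, 0.01008097, 0.63831873])}
scene gauge_grip [([126, 241], 0.94), ([148, 334], 0.84), ([168, 271], 0.72)]
scene gauge_foot [([156, 348], 0.84), ([140, 264], 0.8), ([175, 292], 0.63), ([262, 364], 0.56
[... 1118 characters left out ...]
395, 266], 0.22)]
{'fov_y': 61.84024693352851, 'cx': 283.0935417496316, 'cy': 210.77926808474322, 'k1': -0.03203501326927838, 'hand_eye': array([[ 9.99998818e-01,  1.53580699e-03,  6.78521215e-05,
        -1.07662840e+00],
       [ 1.48646248e-03, -9.54726772e-01, -2.97480389e-01,
        -7.68496211e+01],
       [-3.92092222e-04,  2.97480138e-01, -9.54727927e-01,
        -1.42792043e+02],
       [ 0.00000000e+00,  0.00000000e+00,  0.00000000e+00,
         1.00000000e+00]])}
wrist gauge_grip []
wrist gauge_foot []
wrist stand []
wrist zero_top []
wrist zero_disc []
wrist ring_mark_spot []
wrist square_mark_spot []
wrist housing []
wrist reference_block []
wrist lamp_box []
wrist objective []
```

View pics/scene0.png

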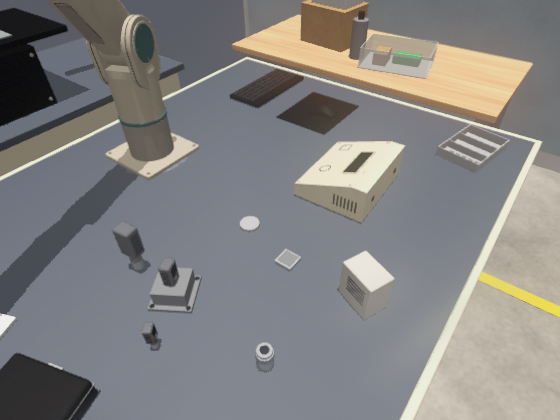

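View pics/top0.png

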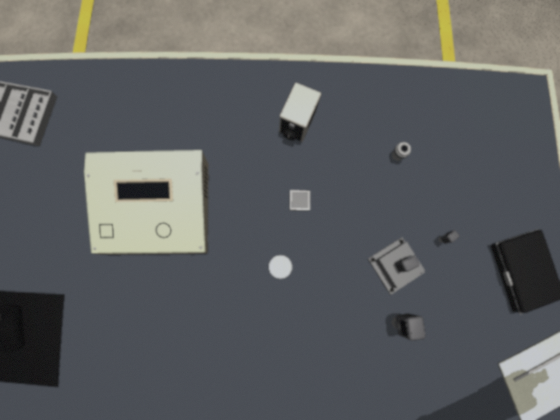

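```bash
cat > h.py <<'E'
from cell import ctrl,get_image,job,models
import cv2,numpy as np
from scipy.spatial.transform import Rotation as Rn
def pose(s): return Rn.from_euler('xyz',s["tool_rot"]).as_matrix(),np.array(s["eef_pos"])
def cam(name):
    s=ctrl.read_state();i=get_image(name)
    if name=="wrist":
        R,p=pose(s);H=i["hand_eye"];i["R"]=R@H[:3,:3];i["o"]=R@H[:3,3]+p
    else: i["R"]=Rn.from_euler('xyz',i["orientation"]).as_matrix();i["o"]=np.array(i["origin"])
    i["f"]=210/np.tan(np.radians(i["fov_y"])/2);return i
def K(i): return np.array([[i["f"],0,i["cx"]],[0,i["f"],i["cy"]],[0,0,1.]])
def ray(i,uv):
    q=cv2.undistortPoints(np.array([[uv]],float),K(i),np.array([i["k1"],0,0,0,0.]))[0,0]
    d=i["R"]@np.array([q[0],-q[1],-1]);return d/np.linalg.norm(d)
def onz(i,uv,z):
    d=ray(i,uv);return i["o"]+d*(z-i["o"][2])/d[2]
def proj(i,P):
    c=i["R"].T@(np.array(P)-i["o"]);x=c*[1,-1,-1]
    return cv2.projectPoints(x.reshape(1,1,3),np.zeros(3),np.zeros(3),K(i),np.array([i["k1"],0,0,0,0.]))[0][0,0]
def tri(a,ua,b,ub):
    d1,d2=ray(a,ua),ray(b,ub);A=np.stack([d1,-d2],1);t=np.linalg.lstsq(A,b["o"]-a["o"],rcond=None)[0]
    p,q=a["o"]+t[0]*d1,b["o"]+t[1]*d2;return (p+q)/2,np.linalg.norm(p-q)
E
python3 - <<'E'
from h import *
np.set_printoptions(precision=1,suppress=True)
t=cam("top");s=cam("scene")
def pl(c,n):return [d["uv"] for d in models.place_of(c,n)]
print("ring",onz(t,(163.5,230),60),"sq",onz(t,(106.5,231),60), tri(t,(163.5,230),s,(325,168)))
print("zero",onz(t,(280.5,267),8),tri(t,(280.5,267),s,(249.5,223)))
for u in [(89,253),(206,252)]: print("front corner",onz(t,u,44))
print("grip",[onz(t,u,73) for u in pl("top","gauge_grip")])
for n,u,z in [("ref",(300,200),10),("lamp",(300,105),98),("obj",(403,150),55),("big",(412,327),100),("stand",(397,265),45)]:print(n,onz(t,u,z))
for u in [(371,265),(404,239),(424,265),(390,292)]: print("flange",onz(t,u,8))
big=cv2.resize(t["color"][210:350,350:490],None,fx=4,fy=4,interpolation=cv2.INTER_CUBIC);cv2.imwrite("pics/topc.png",big)
big=cv2.resize(s["color"][210:360,90:230],None,fx=4,fy=4,interpolation=cv2.INTER_CUBIC);cv2.imwrite("pics/scc.png",big)
E
```

```text
ring [519.2 169.   60. ] sq [513.9 289.   60. ] (array([520.3, 170. ,  60.8]), np.float64(3.2835761974904054))
zero [451.6 -74.2   8. ] (array([453. , -72.8,   6.8]), np.float64(3.933543637164563))
front corner [468.2 329.7  44. ]
front corner [477.5  81.6  44. ]
grip [array([ 334. , -333.9,   73. ]), array([ 459.5, -329.2,   73. ]), array([ 517.4, -412.8,   73. ])]
ref [ 598.8 -114.3   10. ]
lamp [ 782.5 -106.2   98. ]
obj [ 705.9 -334.3   55. ]
big [ 337.8 -325.8  100. ]
stand [ 458.5 -316.    45. ]
flange [ 459.4 -270.2    8. ]
flange [ 517.3 -345.     8. ]
flange [ 460.9 -388.4    8. ]
flange [ 402.  -311.1    8. ]
```

View pics/topc.png

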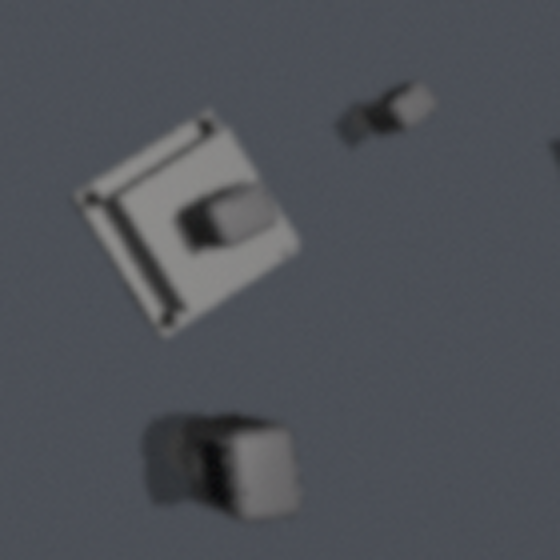

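View pics/scc.png

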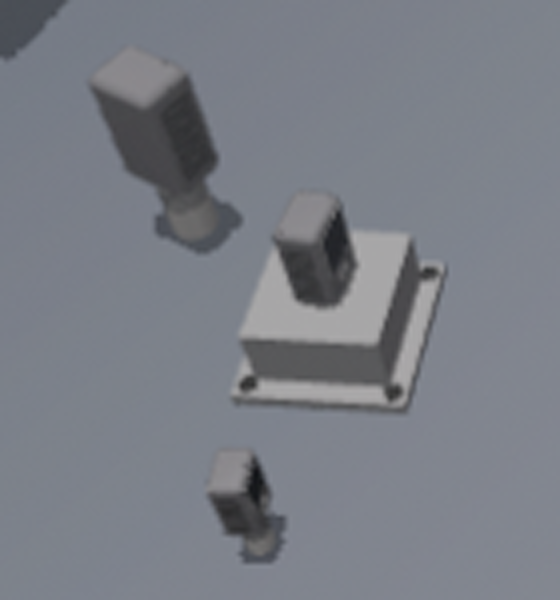

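move_arm([
  [[-0.196,-0.352,-0.03,0,0,0],[-0.196,-0.352,-0.03,0,0,0],[-0.196,-0.352,-0.03,0,0,0],[-0.196,-0.352,-0.03,0,0,0],[-0.196,-0.352,-0.03,0,0,0],[-0.196,-0.352,-0.03,0,0,0],[-0.196,-0.352,-0.03,0,0,0],[-0.196,-0.352,-0.03,0,0,0],[-0.196,-0.352,-0.03,0,0,0]],
], jaw=1)

```text
clock: 3.08
eef_pos: [481.9, -312.4, 261.3]
tool_rot: [3.14, -0.001, -1.233]
force: [0.0, -0.5, 0.8]
width: 85.7
```

Run:
```python
from h import *
np.set_printoptions(precision=1,suppress=True)
w=cam("wrist");s=ctrl.read_state();print(s["clock"],s["eef_pos"],s["tool_rot"],np.abs(s["qd"]).max(),s["force"])
cv2.imwrite("pics/w1.png",w["color"])
for n,z in(("gauge_grip",73),("gauge_foot",11),("stand",0)):
  for d in models.place_of("wrist",n): print(n,d["uv"],d["score"],onz(w,d["uv"],z))
```

```text
3.125 [ 481.6 -312.8  261.3] [ 3.1 -0.  -1.2] 0.011060051022934071 [-0.1  0.2  0.1]
gauge_grip [290.2, 207.4] 0.9 [ 462.2 -325.7   73. ]
gauge_grip [249.5, 314.7] 0.9 [ 332.  -324.8   73. ]
gauge_grip [400.7, 179.6] 0.67 [ 523.8 -417.1   73. ]
gauge_foot [254.8, 279.0] 0.78 [ 342.1 -322.7   11. ]
gauge_foot [389.6, 171.5] 0.68 [ 522.5 -425.8   11. ]
stand [285.0, 190.3] 0.59 [ 459.8 -321.6    0. ]
```

View pics/w1.png

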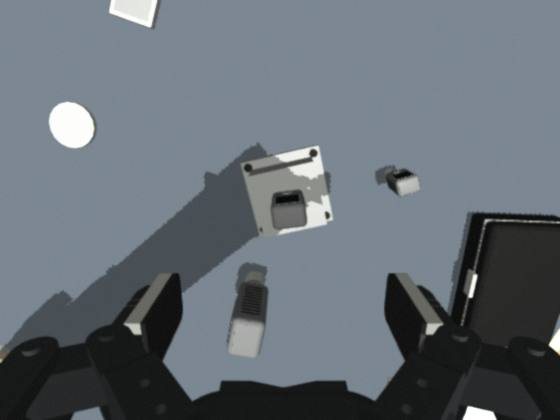

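Run:
```python
from h import *
np.set_printoptions(precision=1,suppress=True)
w=cam("wrist")
print("disc",onz(w,(72,125),8))
cv2.imwrite("pics/w1c.png",cv2.resize(w["color"][135:255,225:345],None,fx=5,fy=5,interpolation=cv2.INTER_CUBIC))
```

```text
disc [454.8 -72.1   8. ]
```

View pics/w1c.png

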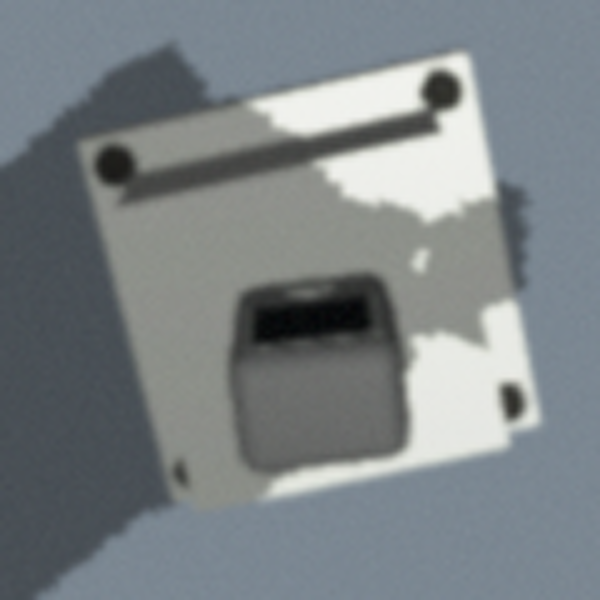

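Run:
```python
from h import *
np.set_printoptions(precision=2,suppress=True)
w=cam("wrist")
f=lambda c,z:onz(w,(c[0]/5+225,c[1]/5+135),z)
P=[f(c,101) for c in[(243,472),(409,458),(396,350),(231,362)]]
for p in P:print(p)
print("c",sum(P)/4, [np.degrees(np.arctan2(*(P[b]-P[a])[1::-1])) for a,b in((0,1),(3,2),(0,3),(1,2))],[np.linalg.norm(P[b]-P[a]) for a,b in((0,1),(3,2),(0,3),(1,2))])
print("stand corners",[f(c,8) for c in[(78,142),(470,52),(542,425)]])
s=ctrl.read_state();print(s["clock"],s["eef_pos"],s["tool_rot"])
```

```text
[ 445.19 -314.83  101.  ]
[ 457.8  -342.76  101.  ]
[ 476.42 -333.35  101.  ]
[ 464.51 -305.99  101.  ]
c [ 460.98 -324.24  101.  ] [np.float64(-65.6899542845718), np.float64(-66.47329253938241), np.float64(24.583018576388007), np.float64(26.800324979419194)] [np.float64(30.642133404017887), np.float64(29.839662030442916), np.float64(21.251814956396537), np.float64(20.86332680536359)]
stand corners [array([ 475.04, -262.61,    8.  ]), array([ 523.29, -339.54,    8.  ]), array([ 446.49, -387.3 ,    8.  ])]
3.375 [ 482.27 -312.11  261.31] [ 3.14 -0.   -1.23]
```

move_arm([
  [[0.005,0.024,0.05,0,0,-0.08],[0.005,0.024,0.1,0,0,-0.08],[0.005,0.024,0.14,0,0,-0.08],[0.005,0.024,0.17,0,0,-0.08],[0.005,0.024,0.19,0,0,-0.08],[0.005,0.024,0.205,0,0,-0.08],[0.005,0.024,0.206,0,0,-0.08],[0.005,0.024,0.206,0,0,-0.08]],
])

```text
clock: 4.38
eef_pos: [462.3, -324.3, 55.9]
tool_rot: [-3.141, -0.001, -1.152]
force: [-0.8, -0.0, 0.3]
width: 85.3
```

Run:
```python
from h import *
w=cam("wrist");cv2.imwrite("pics/w2.png",w["color"]);s=ctrl.read_state();print(s["eef_pos"],s["tool_rot"],s["force"])
```

```text
[ 462.49355005 -324.35162311   56.14009766] [-3.14069167e+00 -1.36595086e-03 -1.15212902e+00] [ 0.60942647  0.35164045 -0.39415094]
```

View pics/w2.png

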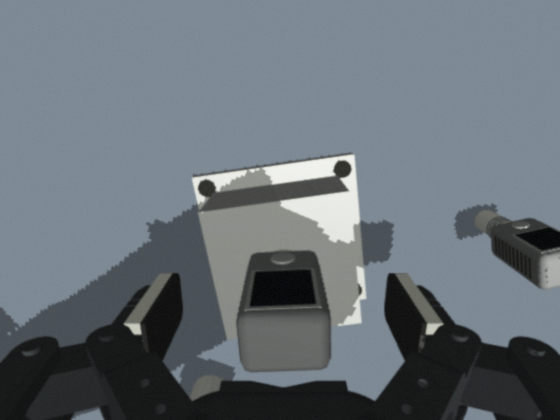

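move_arm([
  [[0,0,0.002,0,0,0],[0,0,0.002,0,0,0],[0,0,0.002,0,0,0],[0,0,0.002,0,0,0],[0,0,0.002,0,0,0],[0,0,0.002,0,0,0],[0,0,0.002,0,0,0]],
], jaw=0)

```text
clock: 5.3
eef_pos: [462.1, -324.0, 53.7]
tool_rot: [-3.141, -0.0, -1.152]
force: [-0.3, 1.2, 5.5]
width: 31.4
```

Run:
```python
from h import *
w=cam("wrist");cv2.imwrite("pics/w3.png",w["color"]);s=ctrl.read_state();print(s["eef_pos"],s["tool_rot"],s["force"],s["width"])
```

```text
[ 462.12757721 -324.03204916   53.73596818] [-3.14126445e+00 -4.63106672e-04 -1.15203758e+00] [-1.02263771  0.04748968  4.70017524] 31.284736292081533
```

View pics/w3.png

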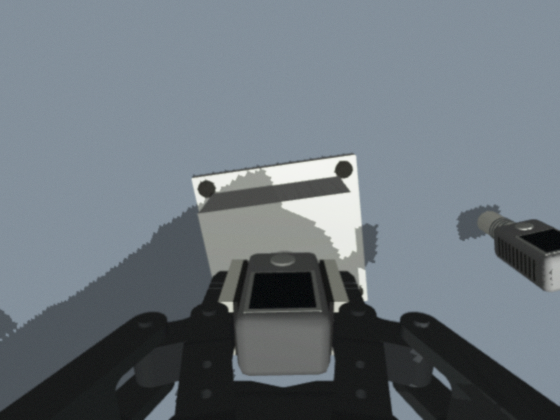

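move_arm([
  [[0,0,-0.01,0,0,0],[0,0,-0.025,0,0,0],[0,0,-0.045,0,0,0],[0,0,-0.07,0,0,0],[0,0,-0.095,0,0,0],[0,0,-0.1,0,0,0],[0,0,-0.1,0,0,0]],
])

```text
clock: 6.22
eef_pos: [461.8, -323.8, 153.5]
tool_rot: [-3.141, -0.0, -1.152]
force: [0.1, -0.1, -2.5]
width: 31.6
```

Run:
```python
from h import *
np.set_printoptions(precision=2,suppress=True)
s=ctrl.read_state();print(s)
R,p=pose(s);print(R.T@(np.array([453.5,-73,p[2]])-p))
```

```text
{'clock': 6.225, 'qpos': array([ 0.56,  0.6 , -0.  ,  1.84,  0.  ,  0.7 , -0.59]), 'qd': array([ 0.  ,  0.02, -0.  ,  0.01,  0.  , -0.  ,  0.  ]), 'tau': array([  0.01, -52.61,   0.7 , -15.62,   0.01,   0.01,   0.  ]), 'eef_pos': array([ 461.84, -323.77,  153.48]), 'tool_rot': array([-3.14, -0.  , -1.15]), 'force': array([ 0.07, -0.11, -2.5 ]), 'torque': array([ 0.02, -0.01, -0.03]), 'width': 31.584560836917074}
[-232.48  -94.38   -0.02]
```

move_arm([
  [[-0.02,-0.008,0,0,0,0.03],[-0.06,-0.024,0,0,0,0.1],[-0.105,-0.043,0,0,0,0.18],[-0.15,-0.061,0,0,0,0.26],[-0.19,-0.077,0.01,0,0,0.33],[-0.22,-0.089,0.03,0,0,0.37],[-0.232,-0.094,0.05,0,0,0.38],[-0.232,-0.094,0.05,0,0,0.38],[-0.232,-0.094,0.05,0,0,0.38]],
])

```text
clock: 7.35
eef_pos: [453.5, -74.7, 103.4]
tool_rot: [3.141, -0.001, -1.533]
force: [0.4, -0.1, -1.1]
width: 31.6
```

Run:
```python
from h import *
np.set_printoptions(precision=2,suppress=True)
w=cam("wrist");cv2.imwrite("pics/w4.png",w["color"]);s=ctrl.read_state();print(s["eef_pos"],s["tool_rot"],s["force"],s["width"])
R,p=pose(s); print("proj foot",proj(w,p+R@[0,0,42.7]),"disc pred",proj(w,[453.5,-73,8]),"ring pred",proj(w,[519.5,169.5,60]))
for n,z in(("zero_top",8),("zero_disc",0),("ring_mark_spot",60),("gauge_foot",p[2]-43)):
  for d in models.place_of("wrist",n): print(n,d["uv"],d["score"],onz(w,d["uv"],z))
```

```text
[453.78 -74.93 103.66] [-3.14 -0.   -1.53] [ 0.43 -0.21 -2.03] 31.491909469110368
proj foot [285.94 241.82] disc pred [282.52 213.77] ring pred [-161.32  111.44]
zero_top [280.8, 210.3] 0.93 [456.05 -71.68   8.  ]
zero_disc [280.2, 209.8] 0.55 [453.94 -71.28   0.  ]
gauge_foot [284.0, 244.5] 0.88 [452.   -73.92  60.66]
```

View pics/w4.png

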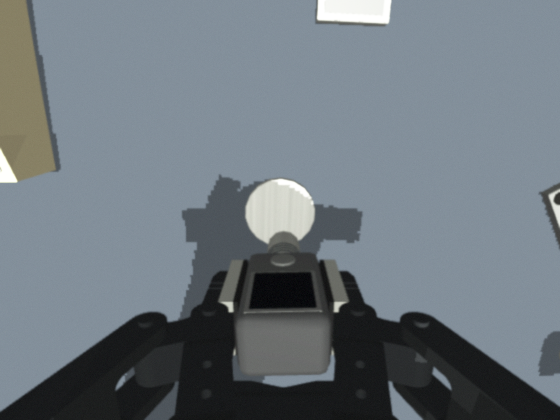

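move_arm([
  [[-0.003,0,0.015,0,0,0],[-0.003,0,0.03,0,0,0],[-0.003,0,0.04,0,0,0],[-0.003,0,0.044,0,0,0],[-0.003,0,0.046,0,0,0],[-0.003,0,0.047,0,0,0],[-0.003,0,0.048,0,0,0],[-0.003,0,0.048,0,0,0],[-0.003,0,0.048,0,0,0]],
])

```text
clock: 8.72
eef_pos: [453.4, -70.7, 55.4]
tool_rot: [-3.141, -0.0, -1.532]
force: [-0.5, -0.2, -1.8]
width: 31.4
```

Run:
```python
from h import *
np.set_printoptions(precision=2,suppress=True)
w=cam("wrist");cv2.imwrite("pics/w5.png",w["color"][120:300,180:380].repeat(3,0).repeat(3,1));
for _ in range(3):
  s=ctrl.read_state();print(s["clock"],s["eef_pos"],s["tool_rot"],s["force"],s["width"])
```

```text
8.775 [453.43 -70.72  55.42] [-3.14 -0.   -1.53] [ 0.26 -0.56 -2.06] 31.450738331543064
8.775 [453.43 -70.72  55.42] [-3.14 -0.   -1.53] [ 0.26 -0.56 -2.06] 31.450738331543064
8.775 [453.43 -70.72  55.42] [-3.14 -0.   -1.53] [ 0.26 -0.56 -2.06] 31.450738331543064
```

View pics/w5.png

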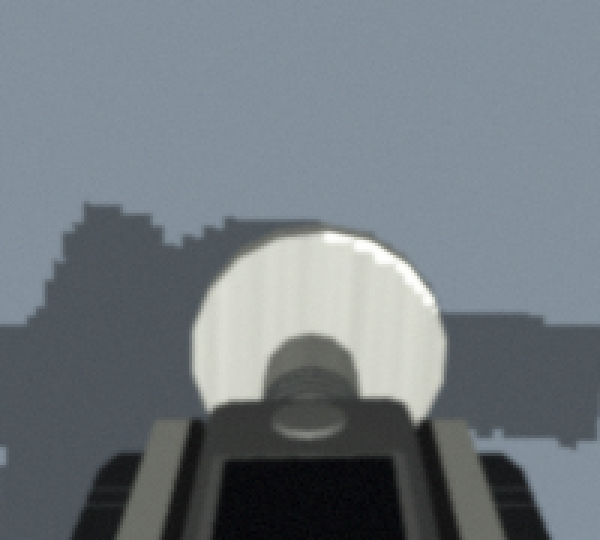

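move_arm([
  [[0.001,-0.003,0,0,0,0],[0.001,-0.003,0.0005,0,0,0],[0.001,-0.003,0.001,0,0,0],[0.001,-0.003,0.0015,0,0,0],[0.001,-0.003,0.002,0,0,0],[0.001,-0.003,0.002,0,0,0]],
])

```text
clock: 9.52
eef_pos: [456.6, -71.7, 53.4]
tool_rot: [-3.141, -0.0, -1.532]
force: [0.9, -0.3, 0.8]
width: 31.4
```

move_arm([
  [[0,0,0.0005,0,0,0],[0,0,0.001,0,0,0],[0,0,0.001,0,0,0]],
])

```text
clock: 9.9
eef_pos: [456.6, -71.7, 52.3]
tool_rot: [-3.141, -0.0, -1.532]
force: [1.5, -0.5, 0.3]
width: 31.2
```

move_arm([
  [[0,0,0.0005,0,0,0],[0,0,0.001,0,0,0],[0,0,0.001,0,0,0]],
])

```text
clock: 10.28
eef_pos: [456.6, -71.7, 51.3]
tool_rot: [-3.141, -0.0, -1.532]
force: [1.7, 0.5, 0.2]
width: 31.1
```

move_arm([
  [[0,0,0.0005,0,0,0],[0,0,0.0005,0,0,0]],
])

```text
clock: 10.52
eef_pos: [456.5, -71.7, 50.9]
tool_rot: [-3.141, -0.0, -1.532]
force: [1.2, 0.5, 1.1]
width: 31.4
```

move_arm([
  [[0,0,0.0005,0,0,0],[0,0,0.0005,0,0,0]],
])

```text
clock: 10.78
eef_pos: [456.6, -71.7, 50.7]
tool_rot: [-3.141, -0.0, -1.532]
force: [0.6, -0.0, 5.9]
width: 31.5
```

move_arm([
  [[0,0,0,0,0,0],[0,0,0,0,0,0],[0,0,0,0,0,0],[0,0,0,0,0,0],[0,0,0,0,0,0],[0,0,0,0,0,0]],
])

```text
clock: 11.52
eef_pos: [456.6, -71.6, 50.7]
tool_rot: [-3.141, -0.0, -1.532]
force: [0.2, -0.2, 5.4]
width: 31.4
```

Run:
```python
from h import *
np.set_printoptions(precision=2,suppress=True)
t=cam("top");w=cam("wrist");cv2.imwrite("pics/w6.png",w["color"][120:300,180:380].repeat(3,0).repeat(3,1));
s=ctrl.read_state();print(s["clock"],s["eef_pos"],s["tool_rot"],s["force"],s["torque"],s["width"])
```

```text
11.625 [456.58 -71.69  50.7 ] [-3.14 -0.   -1.53] [ 0.32 -0.33  5.36] [-0.06 -0.15  0.02] 31.504479567310213
```

View pics/w6.png

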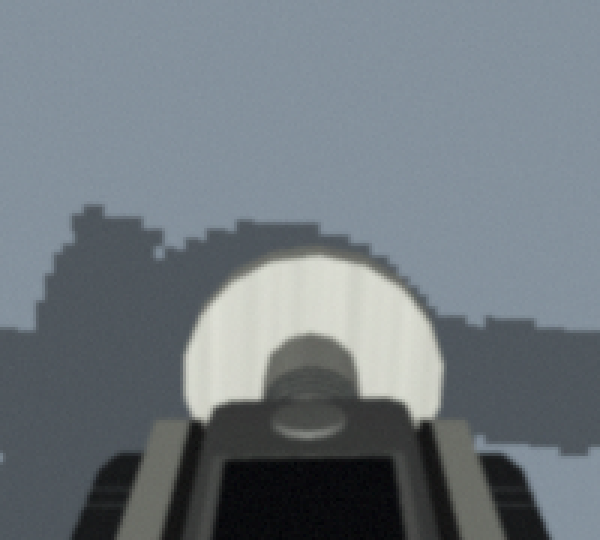

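move_arm([
  [[0,0,-0.005,0,0,0],[0,0,-0.025,0,0,0],[0,0,-0.06,0,0,0],[-0.02,0,-0.1,0,0,0],[-0.06,-0.005,-0.115,0,0,0],[-0.11,-0.015,-0.115,0.06,0,0],[-0.16,-0.025,-0.115,0.16,0,0],[-0.205,-0.033,-0.115,0.26,0,0],[-0.23,-0.037,-0.115,0.33,0,0],[-0.238,-0.037,-0.115,0.349,0,0],[-0.238,-0.037,-0.115,0.349,0,0],[-0.238,-0.037,-0.115,0.349,0,0]],
])

```text
clock: 13.12
eef_pos: [483.0, 169.4, 166.7]
tool_rot: [-2.799, -0.003, -1.527]
force: [0.5, 2.1, -0.7]
width: 31.4
```

Run:
```python
from h import *
np.set_printoptions(precision=3,suppress=True)
w=cam("wrist");cv2.imwrite("pics/w7.png",w["color"]);s=ctrl.read_state();print(s["clock"],s["eef_pos"],s["tool_rot"],s["force"],s["width"],s["qpos"])
R,p=pose(s); print("foot",p+R@[0,0,42.7],"z",R[:,2]);print("proj foot",proj(w,p+R@[0,0,42.7]),"ring pred",proj(w,[519.5,169.5,60]))
for n in("ring_mark_spot","square_mark_spot","gauge_foot","zero_top"):
  for d in models.place_of("wrist",n): print(n,d["uv"],d["score"],onz(w,d["uv"],60))
```

```text
13.175 [482.836 169.166 166.648] [-2.799 -0.004 -1.525] [-0.627 -0.104 -2.447] 31.435380386290596 [-0.977  0.533  0.696  2.276 -1.098  0.235 -0.881]
foot [497.168 169.659 126.428] z [ 0.336  0.012 -0.942]
proj foot [285.744 242.57 ] ring pred [286.226 208.867]
ring_mark_spot [284.1, 206.8] 0.75 [521.006 171.184  60.   ]
gauge_foot [284.3, 244.3] 0.94 [492.556 169.84   60.   ]
zero_top [545.8, 293.3] 0.89 [462.806 -33.395  60.   ]
```

View pics/w7.png

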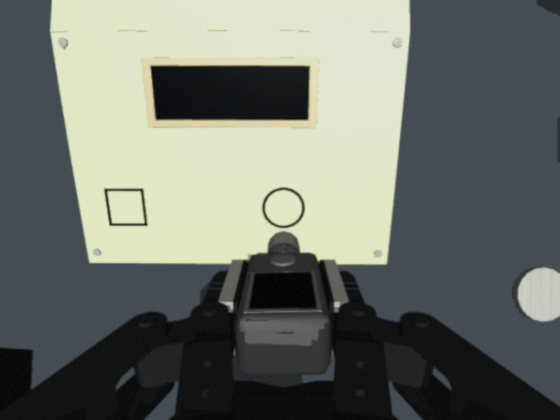

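move_arm([
  [[0,0,0.01,0,0,0],[0,0,0.02,0,0,0],[0,0,0.03,0,0,0],[0,0,0.04,0,0,0],[0,0,0.045,0,0,0],[0,0,0.045,0,0,0],[0,0,0.045,0,0,0]],
])

```text
clock: 14.25
eef_pos: [506.8, 173.3, 140.1]
tool_rot: [-2.821, -0.01, -1.536]
force: [0.2, -0.8, -0.7]
width: 31.6
```

Run:
```python
from h import *
np.set_printoptions(precision=3,suppress=True)
w=cam("wrist");cv2.imwrite("pics/w8.png",w["color"]);s=ctrl.read_state();print(s["clock"],s["eef_pos"],s["tool_rot"],s["force"],s["width"],s["qpos"])
R,p=pose(s); f=p+R@[0,0,42.7];print("foot",f,"z",R[:,2]);print("proj foot",proj(w,f),"ring pred",proj(w,[519.5,169.5,60]))
print("dist",np.array([-.342,-.014,.94])@(f-[520,170,60]))
for n in("ring_mark_spot","gauge_foot"):
  for d in models.place_of("wrist",n): print(n,d["uv"],d["score"],onz(w,d["uv"],60))
```

```text
14.3 [506.835 173.31  140.142] [-2.821 -0.01  -1.536] [ 0.42   0.076 -1.745] 31.127223008841362 [-0.895  0.601  0.618  2.218 -1.099  0.233 -0.893]
foot [520.312 173.387  99.624] z [ 0.316  0.002 -0.949]
proj foot [285.192 242.279] ring pred [289.886 239.541]
dist 37.0926311180899
gauge_foot [283.9, 245.4] 0.64 [515.374 173.449  60.   ]
```

View pics/w8.png

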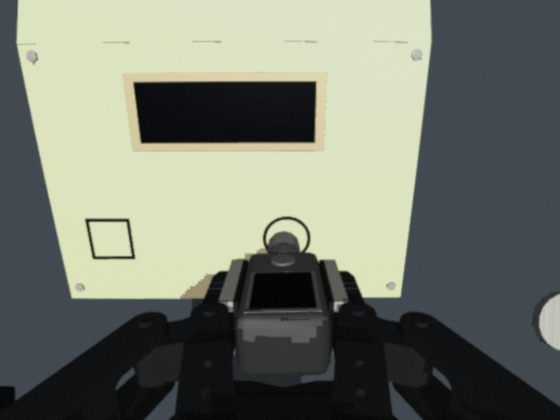

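```bash
cat > fk.py <<'E'
import numpy as np
from scipy.spatial.transform import Rotation as Rn
from scipy.optimize import least_squares
S=[([1.16616691,.62935108,.03844796,1.51840777,-.0270079,.99630103,-.02001049],[215.86,-612.42,230.37],[3.14156881,.00194891,-1.23198748]),
([.56,.6,-0.,1.84,0,.7,-.59],[461.84,-323.77,153.48],[-3.141,0,-1.152]),
([-.977,.533,.696,2.276,-1.098,.235,-.881],[482.836,169.166,166.648],[-2.799,-.004,-1.525]),
([-.895,.601,.618,2.218,-1.099,.233,-.893],[506.835,173.31,140.142],[-2.821,-.01,-1.536])]
Z=lambda a:Rn.from_euler('z',a).as_matrix()
Y=lambda a:Rn.from_euler('y',a).as_matrix()
def fk(q,x,s=(-1,-1,-1,-1)):
    d1,d3,a3,d5,a5,d7,a7=x
    R=Z(s[0]*q[0])@Y(q[1]);p=np.array([0,0,d1])
    R=R@Z(s[1]*q[2]);p=p+R@[a3,0,d3]
    R=R@Y(q[3]);R=R@Z(s[2]*q[4]);p=p+R@[a5,0,d5]
    # a-offset at elbow returns after the joint is absorbed below
    R=R@Y(q[5]);p=p+R@[a7,0,d7]
    R=R@Z(s[3]*q[6])@Z(np.pi);return R,p
if __name__=="__main__":
    import itertools
    for s in itertools.product((-1,1),repeat=2):
        s=(-1,s[0],s[1],-1)
        def r(x):
            o=[]
            for q,p,e in S:
                R,pp=fk(q,x,s);o+=list(pp-p)
                o+=list(200*(R-Rn.from_euler('xyz',e).as_matrix()).ravel())
            return o
        f=least_squares(r,[330,400,0,400,0,250,0]);print(s,f.x.round(1),f.cost); print(np.array(r(f.x)).reshape(4,12)[:,:].round(1))
E
python3 fk.py
```

```text
(-1, -1, -1, -1) [444.2 406.  137.3 395.8  14.9 234.4  23.7] 752.1751752182813
[[22.2  8.2 -1.2 -0.  -0.   0.  -0.   0.   0.  -0.  -0.   0. ]
 [15.4 24.5  2.   0.4  0.2  0.2  0.2 -0.4 -0.2  0.3 -0.1  0. ]
 [ 6.   2.4  1.2 -0.1 -0.  -0.1 -0.   0.1 -0.  -0.   0.1 -0. ]
 [-6.3 -2.9 -2.   0.2  0.   0.1  0.  -0.2 -0.   0.1 -0.1  0. ]]
(-1, -1, 1, -1) [ 415.6  693.7 -331.9  290.1  -31.4  814.7 -244.2] 254581.56106254816
[[ 1.600e+00  7.400e+00 -5.100e+00  5.500e+00  2.200e+00 -8.400e+00
   2.000e+00 -5.400e+00 -3.300e+00  0.000e+00  9.100e+00  2.000e-01]
 [ 2.490e+01  1.860e+01  6.400e+00  4.000e-01  2.000e-01  2.000e-01
   2.000e-01 -4.000e-01 -2.000e-01  3.000e-01 -1.000e-01  0.000e+00]
 [-7.000e+00 -8.300e+00 -6.900e+00  1.478e+02  2.688e+02  2.710e+01
   3.173e+02 -1.364e+02 -7.360e+01  3.890e+01  1.784e+02  2.700e+01]
 [ 4.400e+00  3.300e+00  5.600e+00  1.513e+02  2.716e+02  2.780e+01
   3.167e+02 -1.381e+02 -7.270e+01  3.440e+01  1.733e+02  2.700e+01]]
(-1, 1, -1, -1) [-1780.7  1203.3   247.2   291.5    66.9 -1379.5   463.9] 121175.85301030947
[[-1.000e+00 -9.600e+00 -1.930e+01  1.16
[... 448 characters left out ...]
+02 -1.581e+02  7.260e+01 -1.175e+02  5.110e+01  2.700e+01]]
(-1, 1, 1, -1) [-1340.1  1306.3  -326.8   220.7   102.3  -505.    -21.3] 322235.8167936639
[[ 3.740e+01  6.900e+00 -2.330e+01  1.700e+01  6.900e+00 -0.000e+00
   6.900e+00 -1.700e+01 -0.000e+00  0.000e+00  0.000e+00  0.000e+00]
 [ 6.400e+00  3.020e+01  3.950e+01  4.000e-01  2.000e-01  2.000e-01
   2.000e-01 -4.000e-01 -2.000e-01  3.000e-01 -1.000e-01  0.000e+00]
 [-5.500e+00 -1.210e+01 -1.010e+01 -3.440e+01  3.852e+02 -9.010e+01
   3.870e+02  4.020e+01  6.080e+01  6.500e+01  5.360e+01 -0.000e+00]
 [ 4.000e+00  1.420e+01 -6.100e+00  1.800e+00  3.890e+02 -7.650e+01
   3.901e+02  3.000e+00  6.140e+01  5.920e+01  4.750e+01  0.000e+00]]
```

```bash
cat > fk2.py <<'E'
import numpy as np
from fk import S,Z,Y,Rn,least_squares
S=list(S)
def fk(q,x):
    d1,d3,a3,e,d5,a5,d7,a7,b1,b3,b5=x
    R=Z(-q[0]);p=np.array([0,0,d1])+R@[0,b1,0]
    R=R@Y(q[1])@Z(-q[2]);p=p+R@[a3,b3,d3]
    R=R@Y(q[3]);p=p+R@[e,0,0]
    R=R@Z(-q[4]);p=p+R@[a5,b5,d5]
    R=R@Y(q[5]);p=p+R@[a7,0,d7]
    return R@Z(-q[6])@Z(np.pi),p
x0=np.array([365,395,20,-20,385,0,300,15,-5,-5,-5.])
def fit(w=0.01):
    r=lambda x:np.concatenate([fk(q,x)[1]-p for q,p,e in S]+[w*(x-x0)])
    return least_squares(r,x0),r
if __name__=="__main__":
    import itertools
    best=[]
    for sg in itertools.product((1,-1),(1,-1),(1,-1),(1,-1)):
        x0=np.array([365,395,20*sg[0],20*sg[1],385,0,300,15*sg[2],5*sg[3],5,5.])
        f,r=fit();best.append((f.cost,sg,f.x.round(1)))
    for b in sorted(best,key=lambda b:b[0])[:6]:print(*b)
    print(r(f.x)[:12].round(1))
E
python3 fk2.py
```

```text
1.5797825090997346 (1, -1, -1, -1) [325.8 540.    1.3 -15.9 386.9  11.9 324.4  -4.   -5.4 -29.    5.9]
1.580967883432519 (-1, -1, -1, -1) [326.1 540.2  -0.7 -17.  386.8  13.  326.   -5.6  -5.5 -28.7   5.7]
1.5850521188471665 (1, -1, -1, 1) [326.7 540.1   1.3 -15.9 387.   11.8 325.3  -3.9  -5.2 -29.1   5.7]
1.586373928145418 (-1, -1, -1, 1) [327.  540.3  -0.6 -17.  386.8  13.  326.9  -5.5  -5.3 -28.7   5.5]
1.5895481966467369 (1, -1, 1, -1) [326.1 540.6   2.5 -14.7 387.1  10.6 324.4  -2.5  -5.1 -29.4   6. ]
1.5945311695065307 (1, -1, 1, 1) [326.9 540.7   2.5 -14.7 387.1  10.6 325.2  -2.4  -4.9 -29.4   5.8]
[-0.5 -0.2  0.   0.3  0.4 -0.   0.2 -0.1 -0.2 -0.2  0.1  0.2]
```

```bash
python3 - <<'E'
from h import *
s=ctrl.read_state();print(repr(s["qpos"].tolist()),s["eef_pos"].tolist(),s["tool_rot"].tolist())
E
cat > ik.py <<'E'
from fk2 import *
lo=np.array([-3.06,-.37,-1.25,.18,-1.1,.23,-2.94]);hi=np.array([3.06,2.12,1.32,2.47,4.24,1.98,2.94])
def ik(T,zd,x,yaw=None,n=200,seed=0):
    rng=np.random.default_rng(seed);out=[]
    for _ in range(n):
        q0=rng.uniform(lo,hi);q0[0]=rng.uniform(-1.5,1.5)
        def r(q):
            R,p=fk(q,x);o=[(p-T)/100, R[:,2]-zd]
            if yaw is not None:o.append([np.arctan2(R[1,0]*np.cos(yaw)-R[0,0]*np.sin(yaw),R[0,0]*np.cos(yaw)+R[1,0]*np.sin(yaw))])
            m=(q-lo)/(hi-lo);o.append(.0005*(q-q0))
            return np.concatenate(o)
        f=least_squares(r,q0,bounds=(lo,hi))
        R,p=fk(f.x,x)
        if np.linalg.norm(p-T)<1 and np.degrees(np.arccos(np.clip(R[:,2]@zd,-1,1)))<1: out.append((min((f.x-lo).min(),(hi-f.x).min()),f.x))
    return sorted(out,key=lambda o:-o[0])
if __name__=="__main__":
    f,_=fit();x=f.x;n=np.array([-.342,-.014,.94])
    for h in (43,75,110):
        o=ik(np.array([520.5,170.3,60])+n*h,-n,x,n=60)
        print(h,len(o));
        for m,q in o[:8]:
            R,p=fk(q,x);print(round(m,2),q.round(2),"yaw",round(np.arctan2(R[1,0],R[0,0]),2))
E
python3 ik.py
```

```text
[-0.8954044687231584, 0.6006097148251598, 0.6181066800170745, 2.2180170597882816, -1.0993200119798618, 0.23331629961019917, -0.8934404865406123] [506.85977942485937, 173.38865493577222, 140.18972536757857] [-2.820528509592755, -0.009751946922629706, -1.5354641953714798]
43 53
0.22 [ 0.16  0.75 -0.94  2.25  1.57  0.74 -2.41] yaw -0.48
0.22 [ 0.1   0.71 -0.86  2.25  1.56  0.67  2.23] yaw -2.06
0.22 [ 0.09  0.7  -0.83  2.25  1.56  0.66  0.84] yaw 2.79
0.22 [ 0.06  0.69 -0.79  2.25  1.56  0.62 -1.66] yaw 0.32
0.22 [ 0.05  0.68 -0.77  2.25  1.56  0.61 -1.35] yaw 0.65
0.22 [ 0.04  0.68 -0.76  2.25  1.56  0.6   1.  ] yaw 2.96
0.22 [ 0.02  0.67 -0.73  2.25  1.56  0.58 -1.6 ] yaw 0.39
0.22 [ 0.    0.66 -0.7   2.25  1.57  0.56 -1.21] yaw 0.8
75 36
0.22 [ 0.17  0.66 -0.95  2.25  1.46  0.71 -2.41] yaw -0.55
0.22 [ 0.12  0.63 -0.88  2.25  1.45  0.65 -1.35] yaw 0.55
0.22 [ 0.1   0.62 -0.85  2.25  1.45  0.63  2.23] yaw -2.14
0.22 [ 0.06  0.6  -0.78  2.25  1.44  0.59  0.84] yaw 2.69
0.22 [ 0.04  0.6  -0.75  2.25  1.44  0.57 -1.66] yaw 0.22
0.22 [ 0.03  0.59 -0.74  2.25  1.44  0.56 -1.82] yaw 0.06
0.22 [-0.01  0.58 -0.68  2.25  1.43  0.52 -1.6 ] yaw 0.28
0.22 [-0.02  0.58 -0.67  2.25  1.43  0.52 -1.8 ] yaw 0.07
110 41
0.22 [ 0.2   0.58 -0.99  2.25  1.33  0.69 -1.35] yaw 0.45
0.22 [ 0.18  0.57 -0.96  2.25  1.32  0.67 -2.41] yaw -0.66
0.22 [ 0.16  0.56 -0.92  2.25  1.32  0.65 -2.42] yaw -0.69
0.22 [ 0.11  0.53 -0.85  2.25  1.3   0.6  -1.82] yaw -0.07
0.22 [ 0.1   0.53 -0.83  2.25  1.3   0.59  2.23] yaw -2.26
0.22 [ 0.02  0.5  -0.72  2.25  1.27  0.53 -1.8 ] yaw -0.08
0.22 [ 0.02  0.5  -0.72  2.25  1.27  0.53 -1.66] yaw 0.07
0.22 [-0.01  0.49 -0.68  2.25  1.26  0.51  0.84] yaw 2.53
```

```bash
cat > sim.py <<'E'
from ik import *
import fk2
# refine with weighted sample 2 dropped, new precise one
fk2.S[1]=(fk2.S[1][0],fk2.S[1][1],fk2.S[1][2])
X=fit()[0].x
def step(q,Rt,pt,reg=0.02,qn=None,k=0.0):
    def r(d):
        R,p=fk(q+d,X);o=[(p-pt)/30,5*Rn.from_matrix(R.T@Rt).as_rotvec(),reg*d]
        if qn is not None:o.append(k*(q+d-qn))
        return np.concatenate(o)
    f=least_squares(r,np.clip(np.zeros(7),lo-q+1e-6,hi-q-1e-6),bounds=(lo-q,hi-q));return q+f.x
def path(q,rows,sub=2,R0=None,p0=None,**kw):
    if R0 is None:R0,p0=fk(q,X)
    prev=np.zeros(6);log=[]
    for r in rows:
        r=np.array(r,float)
        for i in range(1,sub+1):
            v=prev+(r-prev)*i/sub
            q=step(q,R0@Rn.from_rotvec(v[3:]).as_matrix(),p0+R0@v[:3]*1000,**kw)
        prev=r;log.append(q)
    return q,log
if __name__=="__main__":
    R0=Rn.from_euler('xyz',[-3.141,0,-1.532]).as_matrix();p0=np.array([456.6,-71.7,50.7])
    for m in range(1):
        q=np.array([.56,.6,0,1.84,0,.7,-.59])
        for a in np.linspace(0,1,12):
            q=step(q,Rn.from_euler('xyz',[-3.141,0,-1.152-.38*a]).as_matrix(),np.array([461.8,-323.8,153.5])*(1-a)+p0*a)
        print("disc",q.round(3))
        rows=[[0,0,-.005,0,0,0],[0,0,-.025,0,0,0],[0,0,-.06,0,0,0],[-.02,0,-.1,0,0,0],[-.06,-.005,-.115,0,0,0],[-.11,-.015,-.115,.06,0,0],[-.16,-.025,-.115,.16,0,0],[-.205,-.033,-.115,.26,0,0],[-.23,-.037,-.115,.33,0,0],[-.238,-.037,-.115,.349,0,0]]
        q,l=path(q,rows,R0=R0,p0=p0)
        for a in l[3:]:print(a.round(3))
E
python3 sim.py
```

```text
disc [ 0.023  0.687  0.106  2.171 -0.234  0.294 -1.203]
[-0.092  0.491  0.2    2.124 -0.183  0.542 -1.29 ]
[-0.194  0.465  0.217  2.109 -0.176  0.583 -1.383]
[-0.308  0.455  0.22   2.135 -0.189  0.508 -1.482]
[-0.447  0.444  0.243  2.181 -0.198  0.376 -1.588]
[-0.608  0.449  0.301  2.221 -0.206  0.245 -1.69 ]
[-0.92   0.52   0.652  2.271 -1.022  0.23  -0.938]
[-0.967  0.533  0.687  2.276 -1.1    0.23  -0.883]
```

```bash
cat > plan.py <<'E'
from sim import *
n=np.array([-.342,-.014,.94]);n/=np.linalg.norm(n);ring=np.array([520.5,170.3,60])
Rf=Z(-1.531)@Rn.from_euler('x',np.pi).as_matrix()@Rn.from_rotvec([.349,0,0]).as_matrix()
def seg(q,R1,p1,N):
    R0,p0=fk(q,X);rv=Rn.from_matrix(R0.T@R1).as_rotvec()
    for i in range(1,N+1): q=step(q,R0@Rn.from_rotvec(rv*i/N).as_matrix(),p0+(p1-p0)*i/N)
    return q
Rd=Z(-1.531)@Rn.from_euler('x',np.pi).as_matrix()
if __name__=="__main__":
    qc=np.array([-.8954,.6006,.6181,2.218,-1.0993,.2333,-.8934])
    rng=np.random.default_rng(1);res=[]
    import sys
    for it in range(60):
        ty=rng.uniform(-.7,.7);tx=rng.uniform(-.4,.2);p1=np.array([rng.uniform(480,600),rng.uniform(100,200),220.])
        q=seg(qc,Rd,np.array([506,170,220.]),4)
        R1=Rd@Rn.from_rotvec([tx,ty,0]).as_matrix()
        qa=seg(q,R1,p1,6)
        qb=seg(qa,Rf,ring+n*103,8)
        qe=seg(qb,Rf,ring+n*42.7,4)
        R,p=fk(qe,X);er=np.linalg.norm(p-ring-n*42.7)
        m=min((qe-lo).min(),(hi-qe).min(),(qb-lo).min(),(hi-qb).min())
        res.append((m,tx,ty,p1,qa,qb,qe,er))
    print("untilt",q.round(2))
    for r in sorted(res,key=lambda r:-r[0])[:6]:
        print(round(r[0],3),"tx %.2f ty %.2f"%(r[1],r[2]),r[3].round(),"err",round(r[7],1))
        for a in r[4:7]:print("   ",a.round(2))
E
time python3 plan.py
```

```text
untilt [-0.98  0.66  0.96  1.88 -0.66  0.96 -1.24]
0.0 tx -0.11 ty -0.59 [506. 113. 220.] err 3.4
    [-0.36  0.67  0.67  1.9  -0.98  1.28 -0.68]
    [-0.95  0.55  0.67  2.27 -1.1   0.23 -0.89]
    [-0.83  0.67  0.55  2.19 -1.1   0.23 -0.9 ]
0.0 tx -0.09 ty 0.48 [541. 175. 220.] err 3.4
    [-1.12  0.97  1.12  1.57 -0.41  1.23 -1.53]
    [-0.95  0.55  0.67  2.27 -1.1   0.23 -0.89]
    [-0.83  0.67  0.55  2.19 -1.1   0.23 -0.9 ]
0.0 tx 0.17 ty 0.02 [497. 195. 220.] err 3.4
    [-1.13  0.61  1.    2.01 -0.71  0.72 -1.27]
    [-0.95  0.55  0.67  2.27 -1.1   0.23 -0.89]
    [-0.83  0.67  0.55  2.19 -1.1   0.23 -0.9 ]
0.0 tx -0.15 ty -0.26 [579. 141. 220.] err 3.4
    [-0.58  0.76  0.78  1.62 -0.79  1.27 -1.06]
    [-0.95  0.55  0.67  2.27 -1.1   0.23 -0.89]
    [-0.83  0.67  0.55  2.19 -1.1   0.23 -0.9 ]
0.0 tx -0.38 ty 0.07 [570. 154. 220.] err 3.4
    [-0.71  0.93  0.88  1.36 -0.56  1.54 -1.32]
    [-0.95  0.55  0.67  2.27 -1.1   0.23 -0.89]
    [-0.83  0.67  0.55  2.19 -1.1   0.23 -0.9 ]
0.0 tx 0.07 ty -0.24 [516. 145. 220.] err 3.4
    [-0.73  0.57  0.81  1.98 -0.88  0.89 -0.93]
    [-0.95  0.55  0.67  2.27 -1.1   0.23 -0.89]
    [-0.83  0.67  0.55  2.19 -1.1   0.23 -0.9 ]
real	2m19.871s
user	2m15.514s
sys	0m0.245s
```

```bash
nproc
cat > plan2.py <<'E'
from plan import *
from multiprocessing import Pool
qc=np.array([-.8954,.6006,.6181,2.218,-1.0993,.2333,-.8934])
q0=seg(qc,Rd,np.array([506,170,220.]),4)
def W(yaw,tx,ty): return Z(yaw)@Rn.from_euler('x',np.pi).as_matrix()@Rn.from_rotvec([tx,ty,0]).as_matrix()
def Fin(yaw): return Z(yaw+1.531)@np.eye(3) # unused
def run(seed):
    rng=np.random.default_rng(seed)
    dy=rng.uniform(0,3.4);th=rng.uniform(0,.6);ph=rng.uniform(-np.pi,np.pi)
    # world tilt
    T=Rn.from_rotvec([th*np.cos(ph),th*np.sin(ph),0]).as_matrix()
    p1=np.array([rng.uniform(470,620),rng.uniform(-50,200),220.])
    try:
        q=q0
        for k in np.linspace(0,1,5)[1:]:
            q=seg(q,T@Z(-1.531+dy*k)@Rn.from_euler('x',np.pi).as_matrix(),fk(q0,X)[1]*(1-k)+p1*k,2)
        qa=q
        dz=rng.uniform(-.5,.5)
        Rfin=Rf@Rn.from_rotvec([0,0,-(dy+dz)]).as_matrix()
        qb=seg(qa,Rfin,ring+n*103,8);qe=seg(qb,Rfin,ring+n*42.7,4)
    except Exception as e: return (-1,)
    R,p=fk(qe,X);er=np.linalg.norm(p-ring-n*42.7)
    m=min((v-l).min() for v,l in((qe,lo),(qb,lo),(qa,lo)));m=min(m,min((hi-v).min() for v in(qe,qb,qa)))
    return (m,dy,dz,th,ph,p1,qa,qb,qe,er)
if __name__=="__main__":
    with Pool() as P: res=P.map(run,range(160))
    print("q0",q0.round(2))
    for r in sorted(res,key=lambda r:-r[0])[:8]:
        print(round(r[0],3),"dy %.2f dz %.2f th %.2f ph %.2f"%r[1:5],r[5].round(),"err",round(r[9],1))
        for a in r[6:9]:print("   ",a.round(2))
E
time OMP_NUM_THREADS=1 timeout 560 python3 plan2.py
```

```text
4
q0 [-0.98  0.66  0.96  1.88 -0.66  0.96 -1.24]
0.0 dy 2.67 dz 0.44 th 0.47 ph 2.95 [582. 114. 220.] err 0.0
    [-0.65  0.73  0.34  1.52  0.19  1.18  0.69]
    [-0.44  0.45 -0.09  2.25  1.01  0.23  0.1 ]
    [-0.36  0.59 -0.19  2.25  1.62  0.26 -0.5 ]
0.0 dy 2.39 dz -0.05 th 0.40 ph -2.71 [575.  30. 220.] err 0.0
    [-0.64  0.56  0.47  1.87  0.22  0.7   0.45]
    [-0.44  0.45 -0.09  2.25  1.01  0.23 -0.67]
    [-0.36  0.59 -0.19  2.25  1.62  0.26 -1.27]
0.0 dy 1.97 dz 0.32 th 0.32 ph 2.29 [580.  69. 220.] err 0.0
    [-0.48  0.73  0.42  1.49 -0.1   1.24  0.36]
    [-0.44  0.45 -0.09  2.25  1.01  0.23 -0.72]
    [-0.36  0.59 -0.19  2.25  1.62  0.26 -1.32]
0.0 dy 2.90 dz -0.17 th 0.53 ph 1.67 [475. -37. 220.] err 0.0
    [-0.06  0.67  0.08  1.6   0.01  1.39  1.38]
    [-0.44  0.45 -0.09  2.25  1.01  0.23 -0.29]
    [-0.36  0.59 -0.19  2.25  1.62  0.26 -0.89]
0.0 dy 3.34 dz -0.36 th 0.02 ph -2.37 [540. 191. 220.] err 0.0
    [-0.42  0.52  0.02  1.76  0.01  0.85  1.4 ]
    [-0.44  0.45 -0.09  2.25  1.01  0.23 -0.03]
    [-0.36  0.59 -0.19  2.25  1.62  0.26 -0.63]
0.0 dy 2.66 dz 0.48 th 0.36 ph 1.32 [483. 108. 220.] err 0.0
    [-0.27  0.59  0.14  1.7  -0.23  1.2   1.11]
    [-0.44  0.45 -0.09  2.25  1.01  0.23  0.12]
    [-0.36  0.59 -0.19  2.25  1.62  0.26 -0.47]
0.0 dy 3.21 dz -0.12 th 0.31 ph 2.99 [482. 102. 220.] err 0.0
    [-0.57  0.5   0.19  1.87  0.21  0.95  1.14]
    [-0.44  0.45 -0.09  2.25  1.01  0.23  0.07]
    [-0.36  0.59 -0.19  2.25  1.62  0.26 -0.53]
0.0 dy 2.48 dz 0.42 th 0.42 ph 2.78 [479. 123. 220.] err 0.0
    [-0.73  0.6   0.37  1.76  0.11  1.1   0.5 ]
    [-0.44  0.45 -0.09  2.25  1.01  0.23 -0.11]
    [-0.36  0.59 -0.19  2.25  1.62  0.26 -0.71]
real	1m21.304s
user	4m41.000s
sys	0m0.508s
```

move_arm([
  [[0,0,-0.02,0,0,0],[0,0,-0.05,-0.06,0,0],[0,0,-0.08,-0.16,0,0],[0,0,-0.1,-0.26,0,0],[0,0,-0.1,-0.349,0,0],[0,0,-0.1,-0.349,0,0],[0,0,-0.1,-0.349,0,0]],
])

```text
clock: 15.28
eef_pos: [474.6, 173.0, 234.5]
tool_rot: [3.113, -0.01, -1.536]
force: [-1.1, -0.6, -1.9]
width: 31.7
```

Run:
```python
from h import *
s=ctrl.read_state();print(s["qpos"].round(4).tolist(),s["eef_pos"].tolist(),s["tool_rot"].tolist(),s["width"])
```

```text
[-1.0495, 0.6414, 1.0431, 1.9018, -0.6428, 1.0176, -1.2516] [474.59202706074785, 172.95741200470303, 234.454987965866] [3.1134216762933002, -0.009858490321568159, -1.5360194659832276] 31.725546581354276
```

```bash
cat > s3.py <<'E'
from plan import *
fk2.S.append(([-1.0495,.6414,1.0431,1.9018,-.6428,1.0176,-1.2516],[474.59,172.96,234.45],0))
q=np.array([-1.0495,.6414,1.0431,1.9018,-.6428,1.0176,-1.2516])
rows=[[-.016*k,-.066*k,.015*k,0,0,-3.14*k] for k in np.linspace(0,1,19)[1:]]
q,l=path(q,rows,sub=1);print(q.round(3), np.abs(np.diff(l,axis=0)).max(0)/.125)
R,p=fk(q,X);print(p,Rn.from_matrix(R).as_euler('xyz'))
yf=1.61
Rfin=Z(yf)@Rn.from_euler('x',np.pi).as_matrix()@Rn.from_rotvec([-.349,0,0]).as_matrix();print(Rfin[:,2])
for h in(103,75,42.7):
    q=seg(q,Rfin,ring+n*h,8);R,p=fk(q,X);print(h,q.round(3),p-ring-n*h,R[:,2])
E
python3 s3.py
```

```text
[-0.457  0.543  0.12   1.722 -0.078  0.911  1.299] [0.27395382 0.12542944 0.42602288 0.08307915 0.26313244 0.1253859
 1.16092708]
[543.7300011  185.93647796 222.02941695] [-3.11339728  0.00991459  1.60401102]
[ 0.34169551  0.01340259 -0.93971514]
103 [-0.443  0.452 -0.085  2.253  1.01   0.23   0.129] [0.00376319 0.00225293 0.00878129] [ 0.34149626  0.01330725 -0.93978892]
75 [-0.404  0.516 -0.135  2.255  1.318  0.23  -0.177] [1.76477803e-04 8.76187543e-05 3.55615673e-04] [ 0.34168691  0.01339905 -0.93971832]
42.7 [-0.371  0.591 -0.173  2.252  1.623  0.249 -0.474] [1.53740777e-04 8.35232849e-05 2.69566887e-04] [ 0.34168868  0.01339928 -0.93971767]
```

move_arm([
  [[-0.001,-0.004,0.001,0,0,-0.174],[-0.002,-0.007,0.002,0,0,-0.349],[-0.003,-0.011,0.003,0,0,-0.523],[-0.004,-0.015,0.003,0,0,-0.698],[-0.004,-0.018,0.004,0,0,-0.872],[-0.005,-0.022,0.005,0,0,-1.047],[-0.006,-0.026,0.006,0,0,-1.221],[-0.007,-0.029,0.007,0,0,-1.396],[-0.008,-0.033,0.008,0,0,-1.57],[-0.009,-0.037,0.008,0,0,-1.744],[-0.01,-0.04,0.009,0,0,-1.919],[-0.011,-0.044,0.01,0,0,-2.093],[-0.012,-0.048,0.011,0,0,-2.268],[-0.012,-0.051,0.012,0,0,-2.442],[-0.013,-0.055,0.013,0,0,-2.617],[-0.014,-0.059,0.013,0,0,-2.791],[-0.015,-0.062,0.014,0,0,-2.966],[-0.016,-0.066,0.015,0,0,-3.14],[-0.016,-0.066,0.015,0,0,-3.14]],
])

```text
clock: 17.65
eef_pos: [539.5, 191.2, 217.6]
tool_rot: [-3.113, 0.01, 1.603]
force: [0.3, -0.2, -1.8]
width: 31.4
```

```bash
cat > s4.py <<'E'
from h import *
np.set_printoptions(precision=3,suppress=True)
n=np.array([-.342,-.0137,.94]);n/=np.linalg.norm(n);ring=np.array([520.5,170.3,60])
s=ctrl.read_state();print(s["clock"],s["qpos"],s["eef_pos"],s["tool_rot"],s["force"],s["width"])
R,p=pose(s)
Z=lambda a:Rn.from_euler('z',a).as_matrix()
Rf=Z(1.61)@Rn.from_euler('x',np.pi).as_matrix()@Rn.from_rotvec([-.349,0,0]).as_matrix()
print("rotvec to final",Rn.from_matrix(R.T@Rf).as_rotvec())
for h in(103,75,50,42.7):print(h,"shift",R.T@(ring+n*h-p))
f=p+R@[0,0,42.7];print("foot",f,"dist to panel",n@(f-ring),"lateral",(f-ring)-n*(n@(f-ring)),"angle",np.degrees(np.arccos(-n@R[:,2])))
E
python3 s4.py
```

```text
17.65 [-0.456  0.548  0.103  1.728 -0.069  0.899  1.28 ] [539.506 191.248 217.593] [-3.113  0.01   1.603] [ 0.34  -0.244 -1.829] 31.358840287711008
rotvec to final [-0.378  0.011 -0.005]
103 shift [-19.998 -53.147  62.553]
75 shift [-19.665 -42.82   88.576]
50 shift [-19.368 -33.599 111.812]
42.7 shift [-19.281 -30.907 118.597]
foot [538.3   190.789 174.913] dist to panel 101.61151349540611 lateral [52.538 21.881 19.434] angle 21.655148033439723
```

move_arm([
  [[-0.002,-0.006,0.008,-0.047,0.001,-0.001],[-0.005,-0.013,0.016,-0.094,0.003,-0.001],[-0.008,-0.02,0.024,-0.142,0.004,-0.002],[-0.01,-0.027,0.031,-0.19,0.005,-0.002],[-0.013,-0.033,0.039,-0.236,0.007,-0.003],[-0.015,-0.04,0.047,-0.283,0.008,-0.004],[-0.018,-0.047,0.055,-0.33,0.01,-0.004],[-0.02,-0.053,0.0625,-0.378,0.011,-0.005],[-0.02,-0.053,0.0625,-0.378,0.011,-0.005],[-0.02,-0.053,0.0625,-0.378,0.011,-0.005],[-0.02,-0.053,0.0625,-0.378,0.011,-0.005]],
])

```text
clock: 19.02
eef_pos: [484.7, 168.6, 156.8]
tool_rot: [2.793, -0.001, 1.609]
force: [0.6, -0.9, -1.5]
width: 31.5
```

```bash
python3 s4.py
python3 - <<'E'
from h import *
w=cam("wrist");cv2.imwrite("pics/w9.png",w["color"])
E
```

```text
19.025 [-0.387  0.463 -0.142  2.273  1.172  0.235 -0.023] [484.749 168.647 156.846] [ 2.793 -0.001  1.609] [ 0.574 -0.934 -1.546] 31.522531726709943
rotvec to final [-0.    -0.001 -0.001]
103 shift [0.222 0.493 0.246]
75 shift [ 0.206  0.508 28.246]
50 shift [ 0.192  0.521 53.246]
42.7 shift [ 0.188  0.525 60.546]
foot [499.324 169.254 116.715] dist to panel 60.545838637602934 lateral [-0.477 -0.217 -0.177] angle 0.04418070746302857
```

View pics/w9.png

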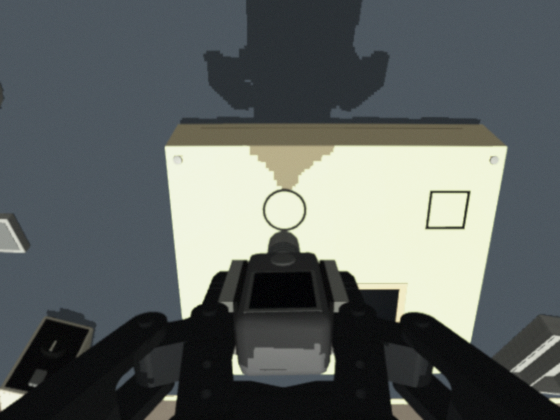

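Run:
```python
from h import *
np.set_printoptions(precision=2,suppress=True)
w=cam("wrist");print(onz(w,(284.5,210),60))
g=cv2.cvtColor(w["color"],cv2.COLOR_BGR2GRAY)[180:245,250:320];ys,xs=np.where(g<90);print(xs.min()+250,xs.max()+250,ys.min()+180)
for n in("ring_mark_spot","gauge_foot"):
  for d in models.place_of("wrist",n): print(n,d["uv"],d["score"],onz(w,d["uv"],60))
```

```text
[520.59 172.2   60.  ]
264 303 189
gauge_foot [284.8, 244.4] 0.64 [554.77 173.77  60.  ]
gauge_foot [285.0, 302.7] 0.32 [627.51 176.83  60.  ]
```

move_arm([
  [[0,0.0005,0.006,0,0,0],[0,0.0005,0.013,0,0,0],[0,0.0005,0.02,0,0,0],[0,0.0005,0.027,0,0,0],[0,0.0005,0.034,0,0,0],[0,0.0005,0.041,0,0,0],[0,0.0005,0.047,0,0,0],[0,0.0005,0.05,0,0,0],[0,0.0005,0.05,0,0,0],[0,0.0005,0.05,0,0,0]],
])

```text
clock: 20.48
eef_pos: [504.0, 169.6, 110.5]
tool_rot: [2.791, -0.0, 1.611]
force: [-0.5, 0.7, -1.9]
width: 31.4
```

```bash
python3 s4.py
python3 - <<'E'
from h import *
w=cam("wrist");cv2.imwrite("pics/w10.png",cv2.resize(w["color"][150:300,190:380],None,fx=4,fy=4,interpolation=cv2.INTER_CUBIC))
s=ctrl.read_state();R,p=pose(s);print(proj(w,p+R@[0,0,42.7]),proj(w,[520.5,170.3,60]))
E
```

```text
20.475 [-0.342  0.581 -0.183  2.264  1.648  0.247 -0.479] [503.971 169.63  110.52 ] [ 2.791 -0.     1.611] [-0.476  0.721 -1.907] 31.3729988610119
rotvec to final [ 0.001 -0.     0.001]
103 shift [  0.017  -1.696 -49.87 ]
75 shift [  0.012  -1.722 -21.87 ]
50 shift [ 0.007 -1.744  3.13 ]
42.7 shift [ 0.006 -1.751 10.43 ]
foot [518.606 170.224  70.411] dist to panel 10.431265926560528 lateral [1.672 0.066 0.609] angle 0.0532550631219633
[281.29788767 240.56086901] [281.35233661 231.04038964]
```

View pics/w10.png

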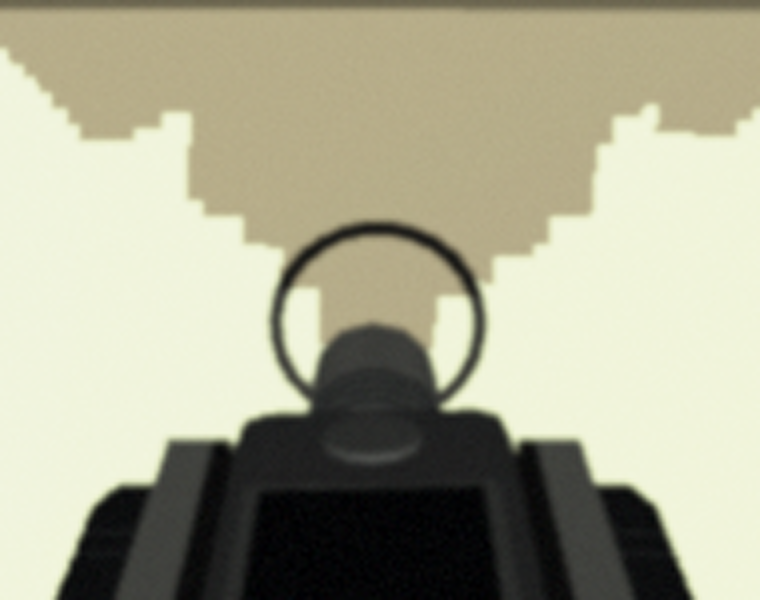

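move_arm([
  [[0.0005,-0.0037,0,0,0,0],[0.0005,-0.0037,0.002,0,0,0],[0.0005,-0.0037,0.004,0,0,0],[0.0005,-0.0037,0.005,0,0,0],[0.0005,-0.0037,0.005,0,0,0],[0.0005,-0.0037,0.005,0,0,0]],
])

```text
clock: 21.28
eef_pos: [502.2, 170.0, 104.3]
tool_rot: [2.792, -0.0, 1.611]
force: [0.8, -0.0, -1.9]
width: 31.2
```

```bash
python3 s4.py
python3 - <<'E'
from h import *
w=cam("wrist");cv2.imwrite("pics/w11.png",cv2.resize(w["color"][150:300,190:380],None,fx=4,fy=4,interpolation=cv2.INTER_CUBIC))
s=ctrl.read_state();R,p=pose(s);print(proj(w,p+R@[0,0,42.7]),proj(w,p+R@[0,2,42.7]),proj(w,[520.5,170.3,60]))
for n in("ring_mark_spot","gauge_foot"):
  for d in models.place_of("wrist",n): print(n,d["uv"],d["score"])
E
```

```text
21.275 [-0.328  0.595 -0.208  2.271  1.713  0.266 -0.547] [502.193 170.    104.345] [ 2.792 -0.     1.611] [ 0.838 -0.019 -1.857] 31.214681092771762
rotvec to final [ 0.001 -0.     0.001]
103 shift [ -0.427   2.065 -55.067]
75 shift [ -0.431   2.046 -27.067]
50 shift [-0.434  2.028 -2.067]
42.7 shift [-0.435  2.023  5.233]
foot [516.819 170.591  64.233] dist to panel 5.2318437210118995 lateral [-1.893  0.363 -0.683] angle 0.040419377145096115
[281.32601282 240.57042717] [281.33588771 243.83079256] [280.56870065 240.2394766 ]
ring_mark_spot [325.0, 240.3] 0.44
gauge_foot [284.9, 242.8] 0.77
```

View pics/w11.png

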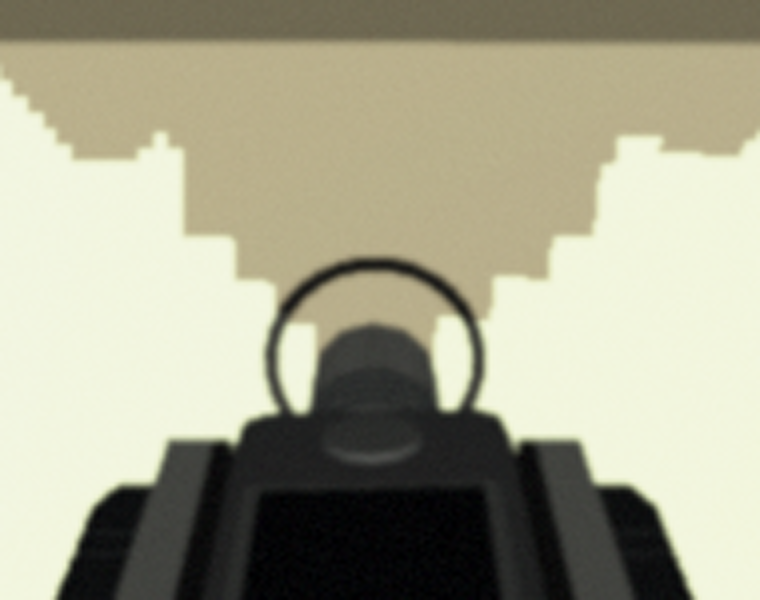

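move_arm([
  [[0,-0.001,0.001,0,0,0],[0,-0.001,0.002,0,0,0],[0,-0.001,0.003,0,0,0],[0,-0.001,0.003,0,0,0]],
])

```text
clock: 21.92
eef_pos: [502.3, 170.1, 101.2]
tool_rot: [2.792, -0.0, 1.611]
force: [0.0, 0.4, 1.2]
width: 31.5
```

move_arm([
  [[0,0,0.0005,0,0,0],[0,0,0.001,0,0,0],[0,0,0.001,0,0,0]],
])

```text
clock: 22.3
eef_pos: [502.6, 170.1, 100.3]
tool_rot: [2.792, -0.0, 1.611]
force: [-0.4, -0.1, 0.9]
width: 31.4
```

move_arm([
  [[0,0,0.0005,0,0,0],[0,0,0.0005,0,0,0]],
])

```text
clock: 22.55
eef_pos: [502.8, 170.1, 99.8]
tool_rot: [2.792, -0.0, 1.611]
force: [-0.2, -0.8, 1.6]
width: 31.4
```

move_arm([
  [[0,0,0.0005,0,0,0],[0,0,0.0005,0,0,0]],
])

```text
clock: 22.8
eef_pos: [503.0, 170.1, 99.3]
tool_rot: [2.792, -0.0, 1.611]
force: [-1.0, -1.4, 0.5]
width: 32.0
```

move_arm([
  [[0,0,0.0005,0,0,0],[0,0,0.0005,0,0,0]],
])

```text
clock: 23.05
eef_pos: [503.0, 170.1, 99.3]
tool_rot: [2.791, -0.0, 1.611]
force: [-4.1, -0.7, 8.3]
width: 31.4
```

```bash
python3 s4.py
python3 - <<'E'
from h import *
w=cam("wrist");cv2.imwrite("pics/w12.png",cv2.resize(w["color"][150:300,190:380],None,fx=4,fy=4,interpolation=cv2.INTER_CUBIC))
E
```

```text
23.05 [-0.315  0.609 -0.227  2.272  1.755  0.281 -0.586] [503.022 170.143  99.334] [ 2.791 -0.     1.611] [-4.122 -0.69   8.306] 31.40356838902629
rotvec to final [ 0.002 -0.001  0.001]
103 shift [ -0.521   3.039 -60.059]
75 shift [ -0.532   3.001 -32.059]
50 shift [-0.542  2.967 -7.059]
42.7 shift [-0.544  2.957  0.241]
foot [517.674 170.746  59.231] dist to panel 0.23712383982360005 lateral [-2.745  0.449 -0.992] angle 0.08041767682700036
```

View pics/w12.png

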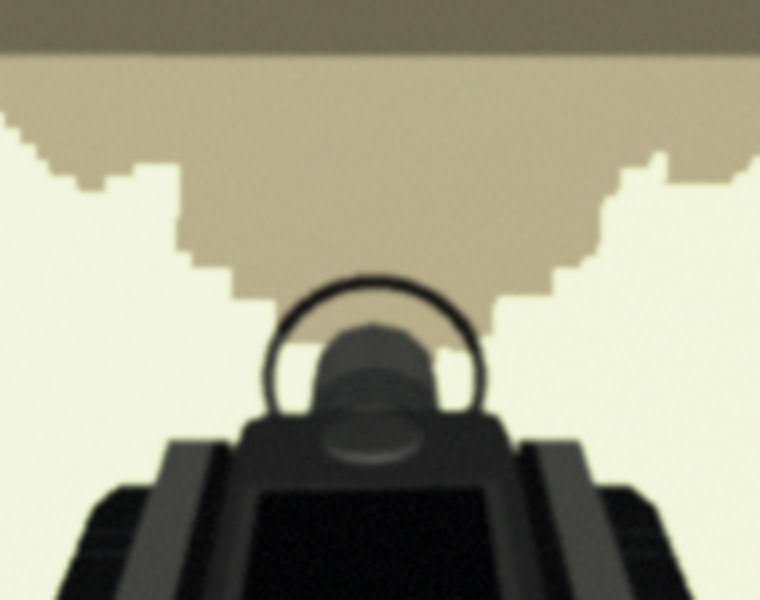

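move_arm([
  [[0,0,-0.0001,0,0,0],[0,0,-0.0001,0,0,0],[0,0,-0.0001,0,0,0],[0,0,-0.0001,0,0,0]],
])

```text
clock: 23.6
eef_pos: [503.0, 170.1, 99.3]
tool_rot: [2.791, -0.0, 1.611]
force: [-2.7, -0.1, 5.5]
width: 31.4
```

Run:
```python
from h import *
np.set_printoptions(precision=2,suppress=True)
F=[]
for k in range(6):
  t=cam("top");s=ctrl.read_state();F.append(s["force"])
print(np.array(F),s["clock"],np.abs(s["qd"]).max(),s["width"],s["eef_pos"])
cv2.imwrite("pics/top9.png",t["color"])
```

```text
[[-2.47 -0.12  6.53]
 [-2.99 -0.72  6.19]
 [-3.53  0.07  6.84]
 [-3.73 -0.78  6.05]
 [-3.27 -0.46  6.39]
 [-3.17 -0.62  7.41]] 23.9 0.002165858377298445 31.28012086408745 [502.99 170.1   99.32]
```

View pics/top9.png

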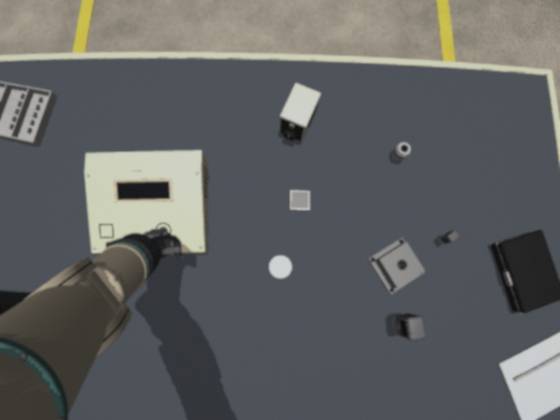

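Run:
```python
from cell import job
print(job.finish_job())
```

```text
the job is handed in; nothing more can be done
None
```

The gauge was zeroed on the steel disc and is now held pressed inside the ring on the housing. I handed the job in at about 24 s; it reports no verdict.

**Gauge taken:** I took the middle-sized gauge, the one in the stand, and left the two look-alikes alone.

**Zeroing:** I pressed it upright within a few millimetres of the disc's centre, at about 7.5 N for about 0.8 s. The foot was flat, judged from the steep force rise and the height.

**Reading:**
- **First approach to the ring:** it ran into the limits of two joints. I backed off, turned the tool half round and came in again.
- **Foot position:** the last wrist picture shows the foot concentric with the ring to within about 1 mm. The foot had sat about 2–3 mm off the finger centre line. I corrected for that by eye from the picture, so the position worked out from the arm alone disagrees by about 3 mm.
- **Angle and force:** the tool was within 0.1° of the panel normal I used, itself set from the stated 20° slope and the housing's heading in the pictures. Pressing force was steady at about 9 N, with the arm at rest and the grip holding at a 31.3 mm opening.

**Other things on the bench:** in the last top picture the disc, reference block, lamp box and objective were at their starting pixels.

**Not checked directly:** I had no reading of how far the tip was pushed in, so I inferred it from force and height.

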